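# Close a headlamp driver bay: seat the driver, tuck the cover and hold it flat

### The arm

A 6-joint arm with a two-finger parallel gripper is mounted at the origin on the work surface. World frame = base frame: x ahead of the robot, y to its left, z up, the work surface at z = 0. Lengths are in m, angles in degrees, forces in N, time in s.
With the tool pointing down it reaches from about 0.35 to 0.875 m from the base axis. Payload 4.2 kg.
Tool frame: the origin (TCP) lies midway between the tips of the shut fingers; the grasp point (between the pads) lies 19 mm behind it; z points along the fingers, y is the line along which they close (so a half turn about z gives the same grasp; the last joint's range is limited). The gripper opens to 87 mm and grips with 3 to 60 N. Pads are 19 mm wide; open, the fingers measure 117 mm over their backs; the gripper's body (75 mm by 190 mm) begins 51 mm behind the grasp point.
Start: joints at [89.989, 22.042, 0.453, 0, -68.411, -14.817], TCP at [0.16, 0.604, 0.195] pointing down, gripper open.
Joint ranges: [-179.83, 179.83], [-69.29, 118.12], [-61.27, 80.66], [-181.25, 117.63], [-171.15, -9.14], [-177.46, 177.46]. Speed limits (degrees/s): [159.86, 159.86, 180, 180, 180, 180].

### API

Orientations are given as a 3x3 rotation matrix whose columns are the frame's x, y, z axes.
In Python, from station import sensors, eyes, workorder gives the robot as it stands.
- The arm moves only by the shell command python3 -m handwheel 'ROWS'. ROWS is a JSON list that holds a single list of rows (three levels of brackets), with 1 to 8 rows, each of 7 numbers: the opening from 0.0 (shut) to 1.0 (fully open), then dx, dy, dz in m, then a rotation vector rx, ry, rz in degrees; each row is the pose to reach, as a shift and turn from the pose commanded when the command began, along the tool's axes at that moment; what a row does not reach only later rows make up. A row lasts 1/10 s, in which the tool goes at most 0.05 m and 8.59 degrees, less where a joint would pass 70% of its speed; a pose out of reach is approached as far as the arm can. The fingers move at their own pace and stop on an object; the grip force is fixed at half the most. Time passes only in rows, so rows that do not move let the fingers close. It prints the time, the measured TCP pose, the force, the opening and the grip force at its end. Input that does not fit is refused with a message, and nothing moves.
- sensors.sense(): the state, without advancing time (a new reading comes with each control period).
- eyes.capture(name): name is "scene" or "top" or "wrist"; returns a dict with "pixels" (480x640x3 uint8, red, green, blue), "z_map" (480x640 float32, m along the optical axis (not along the pixel's ray), 0 where there is no reading), "K" (3x3 intrinsics, pixels), "world_from_camera" (4x4, takes a point from camera to world coordinates). Camera axes: x right, y up, looking along -z (the intrinsics and any distortion apply to the point x, -y, -z); pixel columns grow to the right and rows downward; lengths in m; the calibration is good to about 2 mm. A picture is of the moment at which its call begins.
- workorder.finish_job(): hands the job in; it is judged then, once.
The state is a dict: "time_s": time; "joints": joint angles; "joint_velocities": joint speeds; "effort": joint torques, N m; "tcp_pos": TCP position; "ee_rot": TCP orientation; "wrist_force": force on the tool from outside, world axes, zero at the start; "moment": the same for the moment, N m; "gripper_width": opening from 0.0 (shut) to 1.0 (fully open); "gripper_force": force on a finger pad.
Only numpy, scipy, OpenCV 4.12 (cv2) and the standard library are available. Lean on these libraries where they do the work, as an engineer would, in place of code of your own. Each camera call takes 0.05 s, during which the arm holds its last target. There are 200 camera calls.

### The job

Close up the driver bay in the back of this headlamp: first press the white driver module, which stands proud in its socket, down until it is fully seated. Then take the finned aluminium cover by its fins, tuck its plain edge under the grey drip flap and slide it home to the wall behind, square to the bay and with the two screw ears over their brass inserts, without lifting the flap. Press the cover flat so that it squeezes the orange seal, and finish while still holding it pressed down (the screws come next); leave the screwdriver, screw dish and glue jar alone.

Things in the scene. Friction and masses are not known exactly. Their poses are not given: they have to be found in the camera images.
- lamp: Black headlamp unit, 460 x 260 mm, lens down, fixed. Its driver bay is a flat deck 166 x 116 mm (x, y), 140 mm above the bench, with an opening 84 x 76 mm. Origin: on the bench below the middle of the opening. z up; +x points from the screw inserts over the opening to the drip flap; the rest of the lamp lies to -y, up to 160 mm high. Brass inserts, 11 mm, flush in the deck at x -66, y +-38 mm.
- pocket (a point): Bottom middle of the face of the upright wall behind the drip flap, where the cover's plain edge comes home: lamp x 73, y 0, z 140 mm. The wall runs along lamp y, 112 mm wide, its top 152.5 mm above the bench; the flap is hinged on its top.
- driver (a joint): How far the driver module stands proud of its seated position, m: 0 = fully seated (hard stop); it starts 5 to 9 mm proud. It goes straight down in its socket against about 8 N of friction and stays where it is left.
- driver_top (a point): Middle of the flat top of the driver module, a white block 50 x 42 mm (along lamp x, y) with a grey label, in the middle of the bay opening. Seated, this top is 136 mm above the bench (4 mm below the deck).
- seal (a joint): How far the orange silicone seal is squeezed, m: 0 = free, 0.003 = fully squeezed down level with the deck (hard stop). It is a springy frame round the opening, 98 x 90 mm outside, 6 mm wide; it goes straight down, 5 N for every mm (so the cover's own weight gives less than 0.5 mm).
- seal_top (a point): Middle of the plane of the seal's top face; free, it is 143 mm above the bench, 3 mm above the deck.
- flap (a joint): Angle of the grey drip flap, rad: 0 = at rest, lapping almost level over the deck from the wall's top towards -x of the lamp; it grows as the flap is lifted. A light spring presses it to 0: about 2 N at its free edge starts to lift it. More than 0.25 rad overstrains its moulded hinge.
- flap_edge (a point): Underside of the middle of the flap's free edge: at rest lamp x = 53, y = 0, z = 149 mm, so 9 mm above the deck and 6 mm above the free seal. The flap is 110 mm wide (along y), reaches 22 mm out from the wall's face and is 2 to 4 mm thick.
- cover: Loose aluminium cover, about 180 g, flat on the bench: a plate 3 mm thick, 100 mm wide (y), x from -56 to 72 mm, with a block of six cooling fins, 60 x 40 mm (x, y), tops at z 29 mm, gripped across y. Origin: underside, below the fins' middle; z up. +x points to the plain edge; at -x two screw ears reach to x -76 mm, holes at x -66, y +-38 mm. Closed, its x, y and axes match the lamp's.
- cover_edge (a point): Middle of the underside of the cover's plain edge: cover x = 72, y = 0, z = 0 mm.
- screwdriver: Screwdriver with a yellow handle, 200 mm long, lying on the bench; not needed now. Origin: on the bench below its middle; x points along it to the tip.
- screw_dish: Round steel dish of screws, 86 mm across and 18 mm high, on the bench; leave it alone. Origin: middle of its underside.
- glue_jar: Small jar with a red cap, 48 mm across and 85 mm high, on the bench; leave it alone. Origin: middle of its underside.
Things that resemble listed ones, but are neither listed nor needed, are in the scene too. Of the things that look like the cover, the smaller one is meant.

How it is judged:
By the outcome, as a careful person would: the job done as asked, in the order asked, and still so for the second after the job is handed in, while the arm keeps its last pose, push and grip.
It also fails if it takes over 51 s, if anything falls off the work surface, if the arm or the gripper's body presses on something with over 40 N, if the wrist force passes 120 N, or if a joint passes its speed limit or range.

## Working session

There is one attempt and no reset: what is moved stays moved. The work goes in short steps, Python scripts to look and compute and a shell command to move; the robot and the scene stay as the last step left them, time stands still between calls to the robot, and variables do not carry over. Pictures are saved under pics/ and viewed, at most 10 in all, crops included, and the job is handed in when it is done.

```bash
mkdir -p pics; ls; python3 - <<'E'
from station import sensors, eyes
import cv2,numpy as np
s=sensors.sense(); print(s)
for n in("top","scene"):
    c=eyes.capture(n); cv2.imwrite(f"pics/{n}0.png",c["pixels"][:,:,::-1]); np.savez(f"{n}0.npz",**c); print(n,c["K"],c["world_from_camera"].round(4))
E
```

```text
pics
{'time_s': 0.0, 'joints': array([ 8.99883725e+01,  2.20922799e+01,  3.79783101e-01, -2.85997008e-02,
       -6.84109422e+01, -1.48169534e+01]), 'joint_velocities': array([ 0.0775342 ,  0.10117108,  0.0321363 , -0.08345448,  0.07055017,
       -0.04951684]), 'effort': array([ 1.53171575e-03, -3.90661955e+01,  1.87407500e+01,  4.21969727e+00,
        1.09793327e-02, -2.01165622e-04]), 'tcp_pos': array([0.15976746, 0.60355126, 0.1939447 ]), 'ee_rot': array([[ 9.66648719e-01, -2.56105523e-01, -4.64578510e-04],
       [-2.56105924e-01, -9.66646324e-01, -2.15427834e-03],
       [ 1.02639471e-04,  2.20141170e-03, -9.99997572e-01]]), 'wrist_force': array([-0.1466551 , -0.95129805,  0.43468992]), 'moment': array([-0.0096991 ,  0.01882617, -0.03319615]), 'gripper_force': 0.0, 'gripper_width': 1.000312621622337}
top [[589.29640922   0.         318.00688489]
 [  0.         589.29640922 243.06698072]
 [  0.           0.           1.        ]] [[ 0.0114  0.9983 -0.0577  0.3666]
 [-0.9998  0.0104 -0.0169  0.0512]
 [-0.0163  0.0579  0.9982  1.5908]
 [ 0.      0.      0.      1.    ]]
scene [[485.39323876   0.         314.82053474]
 [  0.         485.39323876 250.21257849]
 [  0.           0.           1.        ]] [[ 0.5202 -0.4834  0.7041  1.3108]
 [ 0.8539  0.281  -0.438  -0.4661]
 [ 0.0139  0.8291  0.5589  0.8066]
 [ 0.      0.      0.      1.    ]]
```

View pics/top0.png

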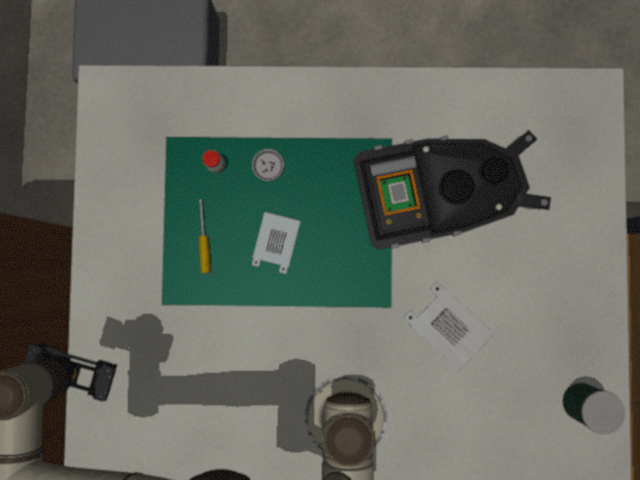

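View pics/scene0.png

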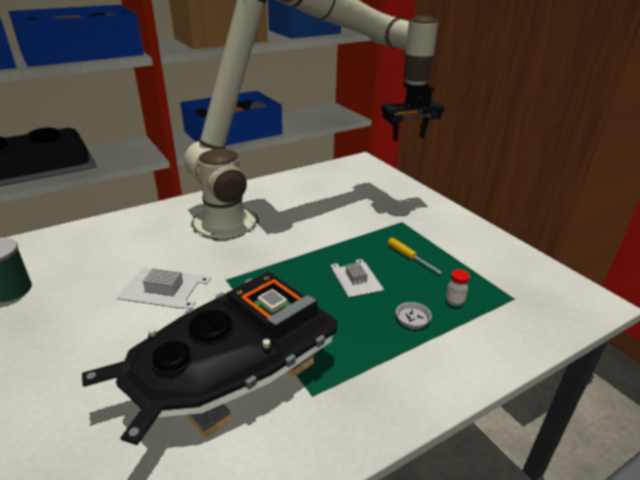

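The top view shows two finned-plate candidates: one on the green mat at (276,242), and one on the bench at (449,325). The one at (276,242) is clearly smaller, so it should be the cover meant. The lamp bay is at (398,193), with the flap on its upper side at (393,165).

```bash
cat > h.py <<'E'
import numpy as np,cv2
from station import sensors,eyes
def ray(c,uv):
    uv=np.atleast_2d(uv).astype(float);K=c["K"];T=c["world_from_camera"]
    d=np.c_[(uv[:,0]-K[0,2])/K[0,0],-(uv[:,1]-K[1,2])/K[1,1],-np.ones(len(uv))]
    return T[:3,3],d@T[:3,:3].T
def onz(c,uv,z):
    o,d=ray(c,uv); return o+d*((z-o[2])/d[:,2])[:,None]
def proj(c,P):
    T=c["world_from_camera"];K=c["K"];p=(np.atleast_2d(P)-T[:3,3])@T[:3,:3]
    return np.c_[K[0,2]-K[0,0]*p[:,0]/p[:,2],K[1,2]+K[1,1]*p[:,1]/p[:,2]]
def cap(n,name):
    c=eyes.capture(n);np.savez(name+".npz",**c);cv2.imwrite(f"pics/{name}.png",c["pixels"][:,:,::-1]);return c
def rect(c,m,z):
    "largest blob of mask -> world min-area rectangle on plane z"
    cs,_=cv2.findContours(m.astype(np.uint8),cv2.RETR_EXTERNAL,cv2.CHAIN_APPROX_NONE)
    k=max(cs,key=cv2.contourArea)[:,0]
    P=onz(c,k,z)[:,:2]; return cv2.minAreaRect((P*1000).astype(np.float32)),k
E
python3 - <<'E'
from h import *
c=dict(np.load("top0.npz"));im=c["pixels"];h=cv2.cvtColor(im,cv2.COLOR_RGB2HSV)
for uv,z in(((276,242),.0),((449,325),0),((398,193),.14),((393,165),.152),((212,158),.085),((268,165),0)): print(uv,onz(c,uv,z).round(3))
m=np.zeros((480,640),bool);m[200:285,240:310]=True
print("cover",rect(c,m&(h[...,1]<60),.003)[0])
m[:]=0;m[280:380,395:500]=1
print("big z range ok")
m[:]=0;m[160:225,365:425]=1
print("seal",rect(c,m&(h[...,0]<20)&(h[...,1]>150)&(h[...,2]>120),.143)[0])
crop=im[120:380,230:510];cv2.imwrite("pics/crop1.png",cv2.resize(crop,None,fx=2.3,fy=2.3,interpolation=cv2.INTER_CUBIC)[:,:,::-1])
E
```

```text
(276, 242) [[0.46  0.192 0.   ]]
(449, 325) [[ 0.243 -0.274  0.   ]]
(398, 193) [[ 0.577 -0.121  0.14 ]]
(393, 165) [[ 0.644 -0.107  0.152]]
(212, 158) [[0.671 0.354 0.085]]
(268, 165) [[0.671 0.217 0.   ]]
cover ((459.07916259765625, 193.80519104003906), (102.90414428710938, 150.33392333984375), 76.444091796875)
big z range ok
seal ((578.3189086914062, -119.7088851928711), (96.84880065917969, 89.14826202392578), 12.273984909057617)
```

View pics/crop1.png

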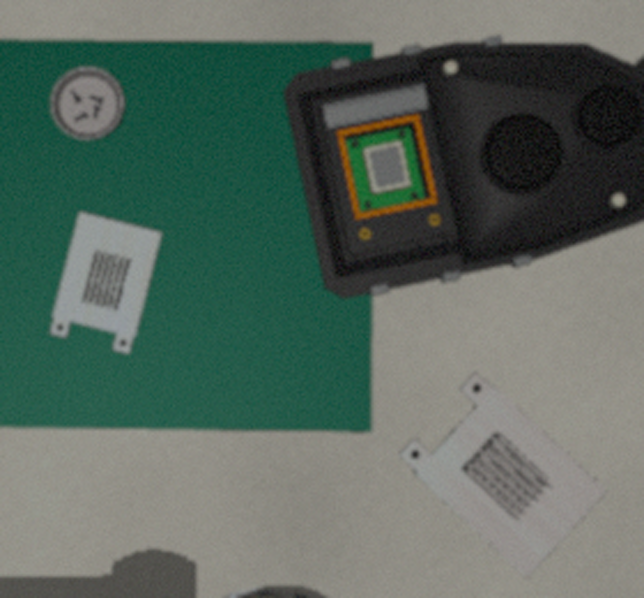

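The crop shows the plate at crop (107,280) is about 150 x 100 mm with ears at the bottom. The one at (507,475) is larger, so the cover on the mat is the one to use. I'll fly above it with the wrist camera on the way to the lamp.

```bash
cat >> h.py <<'E'
def to(p,yaw=None,s=None):
    "shift in tool axes and rotvec to world point p, tool down with tool x at yaw deg"
    from scipy.spatial.transform import Rotation as Ro
    s=s or sensors.sense();R=s["ee_rot"]
    d=R.T@(np.array(p)-s["tcp_pos"]);out=[d.round(4),round(float(np.linalg.norm(d)),3)]
    if yaw is not None:
        a=np.radians(yaw);G=np.array([[np.cos(a),np.sin(a),0],[np.sin(a),-np.cos(a),0],[0,0,-1]])
        out.append(Ro.from_matrix(R.T@G).as_rotvec(degrees=True).round(2))
    print(*out)
E
python3 -m handwheel '[[[1, 0.28, 0.24, -0.105, 0, 0, 0], [1, 0.28, 0.24, -0.105, 0, 0, 0], [1, 0.28, 0.24, -0.105, 0, 0, 0], [1, 0.28, 0.24, -0.105, 0, 0, 0], [1, 0.28, 0.24, -0.105, 0, 0, 0], [1, 0.28, 0.24, -0.105, 0, 0, 0], [1, 0.28, 0.24, -0.105, 0, 0, 0], [1, 0.28, 0.24, -0.105, 0, 0, 0]]]'
python3 - <<'E'
from h import *
c=cap("wrist","w0");print(c["world_from_camera"].round(3),c["K"][0]);to((.44,.194,.30),-13.6)
print(proj(c,[.459,.194,0]))
E
```

```text
time_s: 0.9
tcp_pos: [0.3702, 0.2981, 0.3011]
ee_rot: [[0.966, -0.257, 0.001], [-0.257, -0.966, 0.001], [0.0, -0.001, -1.0]]
wrist_force: [-0.5, 0.2, -0.2]
gripper_width: 1.001
gripper_force: 0.0
[[-0.257  0.932  0.254  0.44 ]
 [-0.966 -0.248 -0.07   0.28 ]
 [-0.002 -0.264  0.965  0.49 ]
 [ 0.     0.     0.     1.   ]] [422.57811286   0.         319.763257  ]
[0.0923 0.081  0.0027] 0.123 [-0.09 -0.15 -1.44]
[[392.54501901  82.28682331]]
```

```bash
python3 -m handwheel '[[[1, 0.16, 0.075, 0, 0, 0, 0], [1, 0.16, 0.075, 0, 0, 0, 0], [1, 0.16, 0.075, 0, 0, 0, 0], [1, 0.16, 0.075, 0, 0, 0, 0], [1, 0.16, 0.075, 0, 0, 0, 0]]]'
python3 - <<'E'
from h import *
c=cap("wrist","w1");h=cv2.cvtColor(c["pixels"],cv2.COLOR_RGB2HSV)
print(proj(c,[.459,.194,0]))
to((.63,-.11,.38),12.3)
E
```

```text
time_s: 1.45
tcp_pos: [0.5063, 0.1849, 0.2987]
ee_rot: [[0.965, -0.26, -0.002], [-0.26, -0.965, -0.002], [-0.001, 0.002, -1.0]]
wrist_force: [0.1, 0.2, -0.8]
gripper_width: 0.999
gripper_force: 0.0
[[323.53123097 225.1621867 ]]
[ 0.1971  0.2536 -0.0811] 0.331 [  0.06   0.11 -27.31]
```

View pics/w1.png

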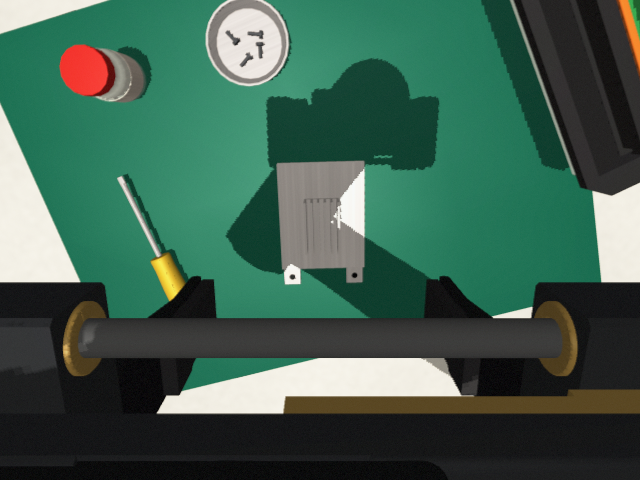

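The wrist view shows the cover, with its plain edge from (277,163) to (365,161) and the ear holes at (292,277) and (354,275). I'll measure it and then fly to the lamp.

```bash
python3 - <<'E'
from h import *
c=dict(np.load("w1.npz"));h=cv2.cvtColor(c["pixels"],cv2.COLOR_RGB2HSV)
m=np.zeros((480,640),bool);m[150:290,265:380]=1;m&=(h[...,1]<90)&(h[...,2]>60)
m=cv2.morphologyEx(m.astype(np.uint8),cv2.MORPH_OPEN,np.ones((3,3)))
r,k=rect(c,m,.003);print(r,cv2.boundingRect(k))
P=onz(c,k,.003)[:,:2]
def line(sel):
    vx,vy,x,y=cv2.fitLine((P[sel]*1000).astype(np.float32),cv2.DIST_HUBER,0,.01,.01)[:,0];a=np.degrees(np.arctan2(vy,vx));return x,y,(a+90)%180-90
for n,s in(("top",(k[:,1]<168)&(k[:,0]>283)&(k[:,0]<358)),("L",(k[:,0]<295)&(k[:,1]>172)&(k[:,1]<255)),("R",(k[:,0]>350)&(k[:,1]>172)&(k[:,1]<255))): print(n,s.sum(),line(s))
# ear holes
for (x0,x1) in((284,300),(347,362)):
    g=h[268:285,x0:x1,2];yy,xx=np.nonzero(g<45);print(x0,len(xx),onz(c,[xx.mean()+x0,yy.mean()+268],.002)*1000, )
E
python3 -m handwheel '[[[1, 0.197, 0.254, -0.081, 0, 0, -27], [1, 0.197, 0.254, -0.081, 0, 0, -27], [1, 0.197, 0.254, -0.081, 0, 0, -27], [1, 0.197, 0.254, -0.081, 0, 0, -27], [1, 0.197, 0.254, -0.081, 0, 0, -27], [1, 0.197, 0.254, -0.081, 0, 0, -27], [1, 0.197, 0.254, -0.081, 0, 0, -27], [1, 0.197, 0.254, -0.081, 0, 0, -27]]]'
python3 - <<'E'
from h import *
cap("wrist","w2")
E
```

```text
((461.07440185546875, 196.02655029296875), (100.3790283203125, 148.4976043701172), 76.4830551147461) (276, 160, 89, 125)
top 74 (np.float32(533.24536), np.float32(181.13947), np.float32(76.237274))
L 82 (np.float32(486.55936), np.float32(240.8847), np.float32(-13.545425))
R 82 (np.float32(457.13266), np.float32(145.35481), np.float32(-13.516945))
284 0 [[nan nan nan]]
347 18 [[389.23984162 173.78612862   2.        ]]
time_s: 2.3
tcp_pos: [0.6314, -0.1119, 0.3809]
ee_rot: [[0.978, 0.207, 0.001], [0.207, -0.978, -0.001], [0.0, 0.001, -1.0]]
wrist_force: [0.4, 0.1, 0.3]
gripper_width: 1.001
gripper_force: 0.0<stdin>:12: RuntimeWarning: Mean of empty slice.
  ret = ret.dtype.type(ret / rcount)
```

View pics/w2.png

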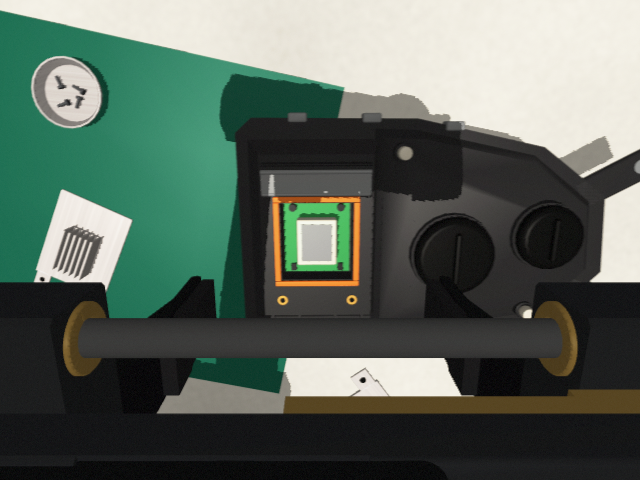

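This view shows the bay: the orange seal frame centred near (316,241), the flap at y≈170–195, the inserts at (283,300) and (352,300), and the white driver at (316,242).

```bash
python3 - <<'E'
from h import *
c=dict(np.load("w2.npz"));im=c["pixels"];h=cv2.cvtColor(im,cv2.COLOR_RGB2HSV);z=c["z_map"]
org=((h[...,0]<20)&(h[...,1]>150)&(h[...,2]>150));org[:190]=0;org[288:]=0;org[:,:262]=0;org[:,368:]=0
r,k=rect(c,org,.143);print("seal",r)
P=onz(c,k,.143)[:,:2]*1000
for n,s in(("L",(k[:,0]<282)&(k[:,1]>205)&(k[:,1]<280)),("R",(k[:,0]>352)&(k[:,1]>205)&(k[:,1]<280)),("bot",(k[:,1]>280)&(k[:,0]>285)&(k[:,0]<350))):
    vx,vy,x,y=cv2.fitLine(P[s].astype(np.float32),cv2.DIST_HUBER,0,.01,.01)[:,0];print(n,s.sum(),x,y,(np.degrees(np.arctan2(vy,vx))+90)%180-90)
ins=((h[...,0]>10)&(h[...,0]<32)&(h[...,1]>90)&(h[...,2]>110)).astype(np.uint8)
Q=[]
for x0 in(273,342):
    s=ins[290:310,x0:x0+20];cs,_=cv2.findContours(s,0,2);a=max(cs,key=cv2.contourArea);(u,v),rr=cv2.minEnclosingCircle(a);Q.append(onz(c,(u+x0,v+290),.140)[0]*1000);print(u+x0,v+290,rr)
Q=np.array(Q);d=Q[0]-Q[1];a=np.arctan2(-d[0],d[1]);print("ins",Q,np.linalg.norm(d),np.degrees(a));
print("origin from inserts",Q.mean(0)[:2]+66*np.array([np.cos(a),np.sin(a)]))
wh=(h[...,1]<40)&(h[...,2]>120);wh[:200]=0;wh[275:]=0;wh[:,:285]=0;wh[:,:][:,350:]=0
print("driver",rect(c,wh,.143)[0])
# heights along lamp axes
yaw=np.radians(12.0);o=np.array([.578,-.120])
vv,uu=np.mgrid[0:480,0:640];o3,d=ray(c,np.c_[uu.ravel(),vv.ravel()]);W=o3+d*z.ravel()[:,None]
L=(W[:,:2]-o)@np.array([[np.cos(yaw),-np.sin(yaw)],[np.sin(yaw),np.cos(yaw)]])
def H(x,y,rd=.003):
    s=(abs(L[:,0]-x)<rd)&(abs(L[:,1]-y)<rd)&(W[:,2]>0.005)&(W[:,2]<.2);return (round(float(np.median(W[s,2])*1000),1),int(s.sum())) if s.any() else None
for y in(0,.04):print("y",y,[(x,H(x/1000,y)) for x in(-100,-90,-80,-70,-55,-46,0,46,52,56,62,70,76,85)])
for x in(0,-.06):print("x",x,[(y,H(x,y/1000)) for y in(-90,-70,-60,-54,-50,50,54,60,66,70,80)])
E
```

```text
seal ((581.1090698242188, -117.4245834350586), (96.1103744506836, 90.17855072021484), 11.91420841217041)
L 74 571.3614 -74.0923 12.058952
R 74 598.4295 -159.16101 12.209305
bot 64 534.4174 -128.90146 -78.085815
282.5 299.5 5.700977325439453
351.4090909957886 299.5 5.6133222579956055
ins [[ 508.54615914  -94.68102207  140.        ]
 [ 524.17759035 -168.763017    140.        ]] 75.71316671527062 11.914740289224168
origin from inserts [ 580.93996436 -118.09592906]
driver ((581.6302490234375, -117.66172790527344), (49.01839828491211, 40.85696029663086), 12.488761901855469)
y 0 [(-100, (100.4, 8)), (-90, None), (-80, (138.8, 18)), (-70, (138.9, 26)), (-55, (139.0, 28)), (-46, (141.1, 20)), (0, (142.0, 28)), (46, (141.5, 17)), (52, (141.5, 25)), (56, (151.5, 24)), (62, (151.8, 35)), (70, (152.1, 36)), (76, (152.7, 35)), (85, (137.5, 53))]
y 0.04 [(-100, (101.0, 11)), (-90, None), (-80, (138.9, 18)), (-70, (139.7, 23)), (-55, (139.2, 31)), (-46, (140.6, 24)), (0, (138.8, 40)), (46, (141.8, 28)), (52, (141.7, 23)), (56, (151.9, 25)), (62, (151.4, 35)), (70, (151.9, 34)), (76, (152.6, 36)), (85, (132.5, 56))]
x 0 [(-90, (125.4, 32)), (-70, (112.7, 32)), (-60, (114.3, 11)), (-54, (139.1, 32)), (-50, (138.9, 30)), (50, (139.4, 29)), (54, (139.1, 31)), (60, (139.2, 12)), (66, (113.0, 20)), (70, (107.5, 20)), (80, (99.4, 26))]
x -0.06 [(-90, (125.4, 27)), (-70, (112.1, 28)), (-60, (115.7, 9)), (-54, (139.3, 28)), (-50, (139.1, 28)), (50, (139.2, 27)), (54, (139.3, 26)), (60, (138.6, 15)), (66, (112.8, 19)), (70, (106.0, 19)), (80, (99.7, 25))]
```

```bash
python3 -m handwheel '[[[0, -0.0505, -0.005, 0.22, 0, 0, 0], [0, -0.0505, -0.005, 0.22, 0, 0, 0], [0, -0.0505, -0.005, 0.22, 0, 0, 0], [0, -0.0505, -0.005, 0.22, 0, 0, 0], [0, -0.0505, -0.005, 0.22, 0, 0, 0], [0, -0.0505, -0.005, 0.22, 0, 0, 0], [0, -0.0505, -0.005, 0.22, 0, 0, 0]]]'
python3 -c "
from h import *;to((.581,-.1178,.137),12)"
```

```text
time_s: 3.05
tcp_pos: [0.5803, -0.1134, 0.1623]
ee_rot: [[0.977, 0.213, 0.001], [0.213, -0.977, -0.001], [0.001, 0.001, -1.0]]
wrist_force: [0.1, -0.3, 0.8]
gripper_width: 0.45
gripper_force: 0.0
[-0.0003  0.0044  0.0253] 0.026 [ 0.06 -0.08  0.32]
```

```bash
python3 -m handwheel '[[[0, 0, 0.004, 0, 0, 0, 0], [0, 0, 0.004, 0, 0, 0, 0], [0, 0, 0.004, 0.004, 0, 0, 0], [0, 0, 0.004, 0.008, 0, 0, 0], [0, 0, 0.004, 0.012, 0, 0, 0], [0, 0, 0.004, 0.016, 0, 0, 0], [0, 0, 0.004, 0.019, 0, 0, 0], [0, 0, 0.004, 0.021, 0, 0, 0]]]'
python3 -m handwheel '[[[0, 0, 0, 0.001, 0, 0, 0], [0, 0, 0, 0.002, 0, 0, 0], [0, 0, 0, 0.003, 0, 0, 0], [0, 0, 0, 0.004, 0, 0, 0], [0, 0, 0, 0.004, 0, 0, 0]]]'
```

```text
time_s: 3.85
tcp_pos: [0.5803, -0.1186, 0.1395]
ee_rot: [[0.978, 0.211, -0.001], [0.211, -0.978, -0.0], [-0.001, -0.0, -1.0]]
wrist_force: [-0.1, -0.4, 1.1]
gripper_width: 0.003
gripper_force: 0.0
time_s: 4.35
tcp_pos: [0.5804, -0.1185, 0.136]
ee_rot: [[0.978, 0.211, -0.0], [0.211, -0.978, 0.0], [-0.0, -0.0, -1.0]]
wrist_force: [1.4, -0.8, 0.4]
gripper_width: 0.002
gripper_force: 0.0
```

```bash
python3 -m handwheel '[[[0, 0, 0, 0.001, 0, 0, 0], [0, 0, 0, 0.001, 0, 0, 0], [0, 0, 0, 0.002, 0, 0, 0], [0, 0, 0, 0.002, 0, 0, 0]]]'
python3 - <<'E'
from h import *
c=cap("scene","s1");im=c["pixels"];cv2.imwrite("pics/s1c.png",cv2.resize(im[210:350,180:350],None,fx=4,fy=4,interpolation=cv2.INTER_CUBIC)[:,:,::-1])
E
```

```text
time_s: 4.75
tcp_pos: [0.5804, -0.1186, 0.1339]
ee_rot: [[0.978, 0.211, -0.0], [0.211, -0.978, 0.0], [-0.0, -0.0, -1.0]]
wrist_force: [-0.5, 1.3, 0.0]
gripper_width: 0.011
gripper_force: 0.0
```

View pics/s1c.png

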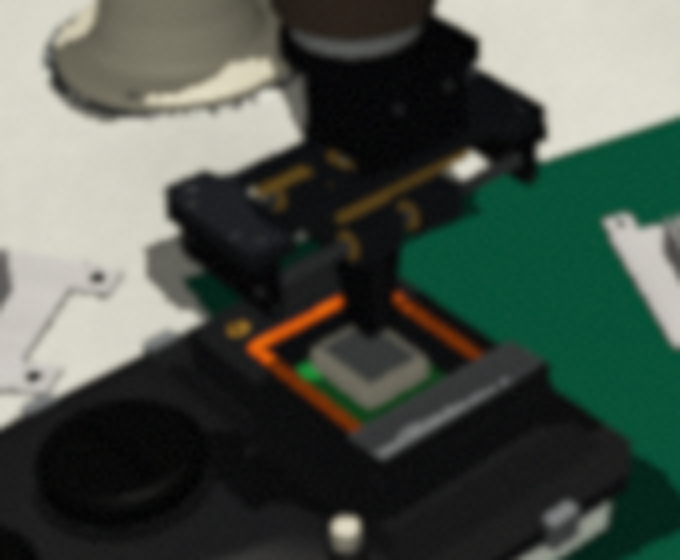

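```bash
python3 - <<'E'
from h import *
c=dict(np.load("s1.npz"));c0=dict(np.load("scene0.npz"))
print("tcp",(proj(c,[[.5804,-.1186,.134],[.581,-.118,.134],[.5804,-.1186,.143]])-[180,210])*4)
for n,c in(("s1",c),("s0",c0)):
    h=cv2.cvtColor(c["pixels"],cv2.COLOR_RGB2HSV);print(n,np.linalg.norm(c["world_from_camera"]-c0["world_from_camera"]))
    m=(h[...,1]<60)&(h[...,2]>110);m[:288]=0;m[315:]=0;m[:,:255]=0;m[:,290:]=0
    r,k=rect(c,m,.143);print(cv2.boundingRect(k),r,k[k[:,1].argmax()],k[k[:,0].argmin()],k[k[:,0].argmax()])
s=sensors.sense();print({k:s[k] for k in("wrist_force","moment","gripper_width","effort")})
E
```

```text
tcp [[366.81051606 360.0193782 ]
 [368.31996313 360.27606197]
 [366.20790184 347.0197844 ]]
s1 0.0
(270, 307, 3, 2) ((610.9813842773438, -135.5537109375), (4.333475112915039, 3.162714958190918), 59.57526779174805) [271 308] [270 307] [272 308]
s0 0.0
(258, 289, 29, 21) ((586.1549072265625, -120.7620849609375), (54.84888458251953, 45.19504928588867), 11.18059253692627) [272 309] [258 296] [286 301]
{'wrist_force': array([-0.24750334, -0.40815003, -0.02805286]), 'moment': array([-0.03957804, -0.0304346 ,  0.00969922]), 'gripper_width': 0.002357185893215644, 'effort': array([ 2.20113689e-03, -3.73336601e+01,  1.73289943e+01,  3.77494588e+00,
        7.16945110e-02,  4.07625839e-05])}
```

```bash
python3 - <<'E'
from h import *
for n in("scene0","s1"):
    c=dict(np.load(n+".npz"))
    for u in(272,):
        v=np.arange(278,312,2);o,d=ray(c,np.c_[np.full(len(v),u),v]);W=o+d*c["z_map"][v,u][:,None]
        print(n,u);print(np.c_[v,(W*1000).round(0),c["pixels"][v,u].mean(1).round()].astype(int).tolist())
E
```

```text
scene0 272
[[278, 516, -85, 138, 37], [280, 526, -90, 141, 87], [282, 532, -93, 140, 80], [284, 533, -94, 136, 22], [286, 1311, -466, 807, 12], [288, 535, -95, 126, 57], [290, 557, -106, 140, 148], [292, 564, -109, 140, 126], [294, 573, -114, 143, 119], [296, 577, -116, 141, 120], [298, 584, -119, 142, 120], [300, 590, -123, 143, 121], [302, 596, -126, 143, 119], [304, 602, -128, 142, 137], [306, 608, -132, 143, 184], [308, 609, -132, 139, 130], [310, 612, -134, 136, 95]]
s1 272
[[278, 593, -121, 202, 9], [280, 592, -122, 197, 9], [282, 594, -123, 194, 9], [284, 594, -123, 188, 8], [286, 592, -122, 181, 7], [288, 594, -123, 178, 8], [290, 594, -123, 173, 6], [292, 592, -123, 166, 10], [294, 592, -123, 161, 35], [296, 576, -115, 140, 55], [298, 585, -120, 143, 55], [300, 590, -123, 143, 55], [302, 595, -125, 141, 55], [304, 601, -128, 142, 64], [306, 609, -132, 144, 95], [308, 610, -133, 140, 104], [310, 612, -134, 137, 98]]
```

```bash
python3 - <<'E'
from h import *
c=dict(np.load("scene0.npz"))
for box in((385,402,105,145),(424,440,105,145)):
    vv,uu=np.mgrid[box[2]:box[3],box[0]:box[1]];o,d=ray(c,np.c_[uu.ravel(),vv.ravel()]);W=o+d*c["z_map"][vv,uu].ravel()[:,None]
    s=(np.linalg.norm(W[:,:2]-[.16,.6036],axis=1)<.1);Z=np.sort(W[s,2]);print(Z[:8].round(3),W[s][W[s,2].argmin()])
print(sensors.sense()["tcp_pos"])
E
```

```text
[0.22  0.22  0.221 0.221 0.222 0.222 0.224 0.224] [0.15812319 0.55246649 0.21969994]
[0.229 0.235 0.238 0.24  0.245 0.247 0.248 0.25 ] [0.18172034 0.65497807 0.22897121]
[ 0.58044031 -0.11857986  0.1339701 ]
```

The depth reading shows the fingertips at about 160 mm, roughly 26 mm above the reported TCP, and the driver still at 143 mm. Nothing has been touched yet, so I'll go down by feel.

```bash
python3 -m handwheel '[[[0, 0, 0, 0.003, 0, 0, 0], [0, 0, 0, 0.006, 0, 0, 0], [0, 0, 0, 0.009, 0, 0, 0], [0, 0, 0, 0.012, 0, 0, 0]]]'
python3 -m handwheel '[[[0, 0, 0, 0.001, 0, 0, 0], [0, 0, 0, 0.002, 0, 0, 0], [0, 0, 0, 0.003, 0, 0, 0], [0, 0, 0, 0.004, 0, 0, 0]]]'
```

```text
time_s: 5.2
tcp_pos: [0.5804, -0.1185, 0.1216]
ee_rot: [[0.978, 0.211, -0.0], [0.211, -0.978, -0.0], [-0.0, -0.0, -1.0]]
wrist_force: [0.7, -0.4, 0.2]
gripper_width: 0.006
gripper_force: 0.0
time_s: 5.6
tcp_pos: [0.5806, -0.1186, 0.1181]
ee_rot: [[0.978, 0.211, 0.0], [0.211, -0.978, -0.0], [0.0, 0.0, -1.0]]
wrist_force: [0.4, -0.2, -0.2]
gripper_width: 0.005
gripper_force: 0.0
```

```bash
for i in 1; do python3 -m handwheel '[[[0, 0, 0, 0.001, 0, 0, 0], [0, 0, 0, 0.002, 0, 0, 0]]]' | grep -E 'tcp_pos|wrist_f'; python3 -m handwheel '[[[0, 0, 0, 0.001, 0, 0, 0], [0, 0, 0, 0.002, 0, 0, 0]]]'| grep -E 'tcp_pos|wrist_f';python3 -m handwheel '[[[0, 0, 0, 0.001, 0, 0, 0], [0, 0, 0, 0.001, 0, 0, 0]]]'| grep -E 'tcp_pos|wrist_f'; done
```

```text
tcp_pos: [0.5806, -0.1186, 0.116]
wrist_force: [-0.6, -0.8, -0.5]
tcp_pos: [0.5806, -0.1186, 0.1154]
wrist_force: [-2.8, 1.9, 7.4]
tcp_pos: [0.5806, -0.1186, 0.1145]
wrist_force: [-1.6, 0.6, 6.7]
```

```bash
python3 -m handwheel '[[[0, 0, 0, 0.001, 0, 0, 0], [0, 0, 0, 0.002, 0, 0, 0], [0, 0, 0, 0.003, 0, 0, 0], [0, 0, 0, 0.004, 0, 0, 0]]]' | grep -E 'tcp_pos|wrist_f'; python3 -m handwheel '[[[0, 0, 0, 0.001, 0, 0, 0], [0, 0, 0, 0.002, 0, 0, 0], [0, 0, 0, 0.002, 0, 0, 0]]]'| grep -E 'tcp_pos|wrist_f'
```

```text
tcp_pos: [0.5806, -0.1186, 0.1108]
wrist_force: [-3.0, 1.2, 7.1]
tcp_pos: [0.5806, -0.1186, 0.1089]
wrist_force: [-2.6, 1.7, 8.1]
```

```bash
python3 -m handwheel '[[[0, 0, 0, 0.001, 0, 0, 0], [0, 0, 0, 0.001, 0, 0, 0]]]' | grep -E 'tcp_pos|wrist_f'; python3 -m handwheel '[[[0, 0, 0, 0.001, 0, 0, 0], [0, 0, 0, 0.001, 0, 0, 0]]]'| grep -E 'tcp_pos|wrist_f'
```

```text
tcp_pos: [0.5806, -0.1186, 0.1089]
wrist_force: [-4.2, 2.9, 11.3]
tcp_pos: [0.5807, -0.1186, 0.1088]
wrist_force: [-5.7, 3.2, 15.7]
```

The driver reached its hard stop: it travelled 6.6 mm, z stopped changing and the force climbed to 16 N. The real fingertips are therefore 27 mm above the reported TCP. I'll lift off and go to the cover.

```bash
python3 -m handwheel '[[[0, 0, 0, -0.05, 0, 0, 0], [0, 0, 0, -0.10, 0, 0, 0], [1, -0.01, -0.05, -0.12, 0, 0, 4], [1, -0.02, -0.10, -0.12, 0, 0, 10], [1, -0.03, -0.15, -0.12, 0, 0, 16], [1, -0.04, -0.20, -0.12, 0, 0, 21], [1, -0.045, -0.25, -0.12, 0, 0, 25.6], [1, -0.049, -0.30, -0.12, 0, 0, 25.6]]]'; python3 - <<'E'
from h import *
c=cap("top","t1");cap("wrist","w3");to((.4628,.1955,.06),-13.55)
E
```

```text
time_s: 8.1
tcp_pos: [0.4705, 0.1585, 0.2255]
ee_rot: [[0.972, -0.234, 0.001], [-0.234, -0.972, 0.001], [0.001, -0.001, -1.0]]
wrist_force: [1.6, 1.0, 0.2]
gripper_width: 0.464
gripper_force: 0.0
[-0.0151 -0.0312  0.1654] 0.169 [-0.1  -0.03  0.54]
```

```bash
python3 -m handwheel '[[[1, -0.015, -0.031, 0.05, 0, 0, 0.5], [1, -0.015, -0.031, 0.10, 0, 0, 0.5], [1, -0.015, -0.031, 0.15, 0, 0, 0.5], [1, -0.015, -0.031, 0.195, 0, 0, 0.5], [1, -0.015, -0.031, 0.195, 0, 0, 0.5]]]'; python3 - <<'E'
from h import *
cap("wrist","w4")
c=cap("scene","s2");cv2.imwrite("pics/s2c.png",np.hstack([cv2.resize(c["pixels"][200:320,290:420],(520,480),interpolation=cv2.INTER_CUBIC)])[:,:,::-1])
to((.4628,.1955,-.023),-13.55)
E
```

```text
time_s: 8.7
tcp_pos: [0.46, 0.1869, 0.0246]
ee_rot: [[0.97, -0.242, -0.011], [-0.242, -0.97, -0.008], [-0.009, 0.011, -1.0]]
wrist_force: [-0.4, -0.6, 0.1]
gripper_width: 0.97
gripper_force: 0.0
[-0.003  -0.005   0.0529] 0.053 [ 0.11  0.04 -0.37]
```

View pics/w4.png

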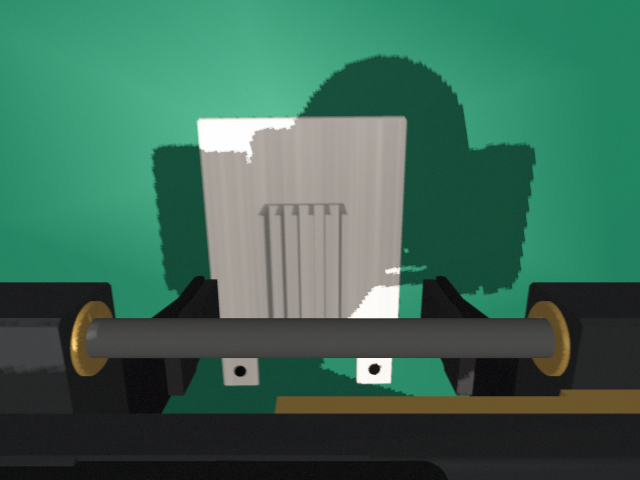

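The wrist view shows the cover between the open fingers, its plain edge from (198,118) to (406,117) and holes at (240,371) and (375,369). I'll re-measure its centre from these points.

```bash
python3 - <<'E'
from h import *
c=dict(np.load("w4.npz"))
E=onz(c,[(198,118),(406,117)],.003)*1000;H=onz(c,[(240,371),(375,369)],.003)*1000
e=E.mean(0);g=H.mean(0);x=(e-g)[:2];print(e,g,np.linalg.norm(x),np.degrees(np.arctan2(x[1],x[0])),np.linalg.norm(E[0]-E[1]),np.linalg.norm(H[0]-H[1]))
o=g[:2]+x*66/138;print("origin",o); to((*o/1000,-.005),-13.55)
E
```

```text
[533.366419   178.24537309   3.        ] [399.47217777 210.19808499   3.        ] 137.6540723344768 -13.422109182716468 99.27825027146496 76.45256041489897
origin [463.50855401 194.91635321]
[-0.0022 -0.0046  0.0349] 0.035 [ 0.11  0.04 -0.37]
```

```bash
python3 -m handwheel '[[[1, -0.0015, -0.003, 0.015, 0, 0, 0], [1, -0.0015, -0.003, 0.03, 0, 0, 0], [1, -0.0015, -0.003, 0.04, 0, 0, 0], [1, -0.0015, -0.003, 0.04, 0, 0, 0]]]'; python3 - <<'E'
from h import *
to((.4635,.1949,-.023),-13.5)
E
```

```text
time_s: 9.2
tcp_pos: [0.4644, 0.1942, -0.0089]
ee_rot: [[0.971, -0.241, 0.001], [-0.241, -0.971, 0.001], [0.001, -0.001, -1.0]]
wrist_force: [-0.2, 0.2, -0.1]
gripper_width: 1.001
gripper_force: 0.0
[-0.001  -0.0005  0.0141] 0.014 [-0.08 -0.07 -0.44]
```

```bash
python3 -m handwheel '[[[1, -0.001, -0.0005, 0.005, 0, 0, -0.4], [1, -0.001, -0.0005, 0.01, 0, 0, -0.4], [1, -0.001, -0.0005, 0.013, 0, 0, -0.4], [1, -0.001, -0.0005, 0.0135, 0, 0, -0.4]]]'|grep -E 'tcp_pos|wrist_f';python3 -m handwheel '[[[1, 0, 0, 0.001, 0, 0, 0], [1, 0, 0, 0.001, 0, 0, 0]]]'|grep -E 'tcp_pos|wrist_f';
```

```text
tcp_pos: [0.4625, 0.1944, -0.0237]
wrist_force: [-0.9, -0.5, 1.1]
tcp_pos: [0.4627, 0.1946, -0.024]
wrist_force: [-0.9, 0.2, 2.6]
```

```bash
python3 -m handwheel '[[[0, 0, 0, -0.0005, 0, 0, 0], [0, 0, 0, -0.0005, 0, 0, 0], [0, 0, 0, -0.0005, 0, 0, 0], [0, 0, 0, -0.0005, 0, 0, 0], [0, 0, 0, -0.0005, 0, 0, 0], [0, 0, 0, -0.0005, 0, 0, 0], [0, 0, 0, -0.0005, 0, 0, 0]]]'
```

```text
time_s: 10.5
tcp_pos: [0.4625, 0.1944, -0.024]
ee_rot: [[0.972, -0.234, -0.0], [-0.234, -0.972, -0.0], [-0.0, 0.0, -1.0]]
wrist_force: [0.1, 0.4, -1.1]
gripper_width: 0.459
gripper_force: 30.0
```

Gripped across the fins (40 mm opening, 30 N). I'll lift and carry it to just ahead of the flap.

```bash
python3 -m handwheel '[[[0, 0, 0, -0.015, 0, 0, 0], [0, 0, 0, -0.05, 0, 0, 0], [0, 0, 0, -0.09, 0, 0, 0], [0, 0, 0, -0.13, 0, 0, 0], [0, 0.01, 0.02, -0.165, 0, 0, -2], [0, 0.03, 0.055, -0.18, 0, 0, -5], [0, 0.05, 0.093, -0.18, 0, 0, -9], [0, 0.07, 0.13, -0.18, 0, 0, -13]]]'|grep -E 'tcp_pos|wid|rot|wrist_f'; python3 -m handwheel '[[[0, 0.0175, 0.0325, 0, 0, 0, -3], [0, 0.035, 0.065, 0, 0, 0, -6], [0, 0.052, 0.097, 0, 0, 0, -9], [0, 0.07, 0.128, 0, 0, 0, -12], [0, 0.083, 0.154, 0, 0, 0, -12.5], [0, 0.0865, 0.161, 0, 0, 0, -12.5], [0, 0.0865, 0.161, 0, 0, 0, -12.5]]]'
python3 - <<'E'
from h import *
cap("wrist","w5");to((.5468,-.1251,.151),12)
E
```

```text
tcp_pos: [0.5001, 0.0506, 0.1565]
ee_rot: [[1.0, -0.006, 0.001], [-0.006, -1.0, 0.001], [0.001, -0.001, -1.0]]
wrist_force: [-0.4, 0.4, -1.9]
gripper_width: 0.453
time_s: 12.0
tcp_pos: [0.5848, -0.1109, 0.1549]
ee_rot: [[0.979, 0.205, -0.002], [0.205, -0.979, 0.0], [-0.002, -0.001, -1.0]]
wrist_force: [0.0, 0.2, -2.0]
gripper_width: 0.457
gripper_force: 30.0
[-0.04    0.007   0.0043] 0.041 [-0.05  0.1  -0.1 ]
```

```bash
python3 -m handwheel '[[[0, -0.02, 0.004, 0, 0, 0, 0], [0, -0.04, 0.007, 0, 0, 0, 0], [0, -0.04, 0.007, 0, 0, 0, 0], [0, -0.04, 0.007, 0, 0, 0, 0]]]'|grep -E 'tcp_pos|rot|wrist_f'
python3 - <<'E'
from h import *
cap("wrist","w6");to((.5468,-.1251,.1205),12)
E
```

```text
tcp_pos: [0.5473, -0.1242, 0.1565]
ee_rot: [[0.978, 0.209, 0.001], [0.209, -0.978, 0.0], [0.001, -0.0, -1.0]]
wrist_force: [0.7, -0.3, -1.4]
[-0.0013  0.0007  0.036 ] 0.036 [ 0.01 -0.06  0.05]
```

View pics/w6.png

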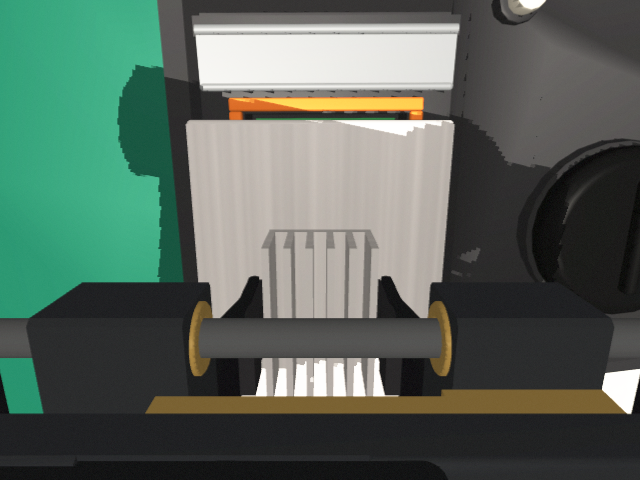

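The wrist view shows the held cover with its plain edge from (187,122) to (453,122), just short of the flap, whose free edge runs from (203,90) to (452,91). The cover looks square to the flap. Next I'll measure tilt and offset.

```bash
cat > m.py <<'E'
from h import *
def go(name,ce,ztop):
    c=dict(np.load(name+".npz"))
    yaw=np.radians(12.0);o=np.array([.581,-.1178]);A=np.array([[np.cos(yaw),-np.sin(yaw)],[np.sin(yaw),np.cos(yaw)]])
    E=(onz(c,ce,ztop)[:,:2]-o)@A*1000;print("cover edge lamp xy",E.round(1).tolist(),"mid",E.mean(0).round(1),"len",np.linalg.norm(E[0]-E[1]).round(1),"yaw",np.degrees(np.arctan2(-(E[0]-E[1])[0],(E[0]-E[1])[1])).round(2))
    return c,o,A
E
python3 - <<'E'
from m import *
c,o,A=go("w6",[(187,122),(453,122)],.1835)
F=(onz(c,[(203,90),(452,91)],.151)[:,:2]-o)@A*1000;print("flap",F)
W=(onz(c,[(194,27),(459,27)],.1525)[:,:2]-o)@A*1000;print("hinge line",W)
vv,uu=np.mgrid[130:220,200:440];p0,d=ray(c,np.c_[uu.ravel(),vv.ravel()]);P=p0+d*c["z_map"][vv,uu].ravel()[:,None]
L=np.c_[(P[:,:2]-o)@A,P[:,2]];s=(L[:,2]>.165)&(L[:,2]<.2);L=L[s]
k=np.linalg.lstsq(np.c_[L[:,:2],np.ones(len(L))],L[:,2],rcond=None)[0];print("pitch,roll deg",np.degrees(k[:2]),"z mean",L[:,2].mean(),s.sum())
E
```

```text
cover edge lamp xy [[37.8, 51.1], [37.9, -47.3]] mid [37.8  1.9] len 98.4 yaw 0.04
flap [[ 51.20679427  52.92101135]
 [ 50.85552249 -55.58287589]]
hinge line [[ 75.97787816  54.48902663]
 [ 76.02352647 -55.96171137]]
pitch,roll deg [0.05690439 0.11529325] z mean 0.18269941728023165 21502
```

```bash
python3 - <<'E'
from m import *
c=dict(np.load("w6.npz"));g=c["pixels"].mean(2)
for v in(125,128,132,136,140):
    u=np.nonzero(g[v,170:470]>75)[0]+170;print(v,u.min(),u.max()+1)
for v in(40,50,60,70,80,86): 
    u=np.nonzero(g[v,180:480]>100)[0]+180;print("flap",v,u.min(),u.max()+1)
print("col",[int(x) for x in g[84:130,330]],[int(x) for x in g[84:130,250]])
E
```

```text
125 185 455
128 186 455
132 186 455
136 186 454
140 187 454
flap 40 196 457
flap 50 196 456
flap 60 197 455
flap 70 198 455
flap 80 199 454
flap 86 200 453
col [200, 226, 239, 221, 190, 165, 119, 86, 120, 123, 122, 124, 94, 122, 165, 182, 185, 185, 185, 186, 185, 187, 187, 188, 188, 169, 130, 104, 96, 49, 42, 44, 45, 48, 78, 92, 158, 174, 183, 191, 191, 189, 189, 189, 188, 190] [196, 216, 241, 233, 200, 169, 125, 66, 47, 116, 130, 131, 132, 122, 147, 156, 153, 152, 128, 125, 123, 124, 122, 123, 122, 112, 98, 63, 50, 39, 28, 27, 27, 25, 27, 50, 157, 175, 184, 187, 188, 188, 187, 187, 186, 188]
```

```bash
python3 -m handwheel '[[[0, 0, 0.0033, 0.01, 0, 0, 0], [0, 0, 0.0033, 0.02, 0, 0, 0], [0, 0, 0.0033, 0.03, 0, 0, 0], [0, 0, 0.0033, 0.034, 0, 0, 0], [0, 0, 0.0033, 0.0355, 0, 0, 0], [0, 0, 0.0033, 0.0355, 0, 0, 0]]]'
python3 - <<'E'
from h import *
c=cap("wrist","w7");g=c["pixels"].mean(2);cv2.imwrite("pics/w7s.png",c["pixels"][:330,:,::-1])
for v in(40,70,86,90,95,100,105,110,115,120,125,130,135,145): 
    u=np.nonzero(g[v,150:500]>95)[0]+150;print(v,u.min(),u.max()+1)
print([int(x) for x in g[60:130,330]])
E
```

```text
time_s: 13.1
tcp_pos: [0.5484, -0.1285, 0.1202]
ee_rot: [[0.978, 0.207, -0.0], [0.207, -0.978, -0.0], [-0.001, 0.0, -1.0]]
wrist_force: [0.2, -0.4, -1.0]
gripper_width: 0.459
gripper_force: 30.0
40 154 476
70 157 472
86 178 425
90 183 432
95 188 435
100 196 435
105 197 436
110 199 434
115 198 434
120 189 452
125 185 455
130 186 454
135 186 454
145 187 453
[236, 236, 236, 236, 236, 235, 236, 236, 236, 235, 235, 235, 235, 236, 213, 196, 208, 223, 245, 241, 217, 194, 176, 146, 109, 124, 126, 127, 127, 128, 125, 127, 116, 160, 173, 185, 186, 185, 186, 187, 186, 186, 187, 189, 188, 189, 189, 169, 151, 82, 127, 131, 63, 67, 82, 51, 45, 47, 87, 87, 166, 181, 191, 198, 195, 196, 197, 195, 196, 196]
```

```bash
python3 - <<'E'
from h import *
c=dict(np.load("w7.npz"));h=cv2.cvtColor(c["pixels"],cv2.COLOR_RGB2HSV)
org=(h[...,0]<20)&(h[...,1]>140)&(h[...,2]>100)
for v in(96,100,104,108,112):
    u=np.nonzero(org[v])[0];print("seal",v,u.min(),u.max()+1,(u.min()+u.max()+1)/2)
fl=(h[...,1]<50)&(h[...,2]>110)
for v in(20,30,40,50,60,70,80):
    u=np.nonzero(fl[v,150:475])[0]+150
    n,l,st,ce=cv2.connectedComponentsWithStats(fl[v:v+1,150:500].astype(np.uint8));i=st[1:,4].argmax()+1;print("flap",v,st[i,0]+150,st[i,0]+150+st[i,2],st[i,0]+150+st[i,2]/2)
for v in(124,128,132):
    n,l,st,ce=cv2.connectedComponentsWithStats(fl[v:v+1,150:500].astype(np.uint8));i=st[1:,4].argmax()+1;print("plate",v,st[i,0]+150,st[i,0]+150+st[i,2],st[i,0]+150+st[i,2]/2)
S=c["world_from_camera"];print(S[:3,3])
E
```

```text
seal 96 196 435 315.5
seal 100 196 435 315.5
seal 104 197 434 315.5
seal 108 197 432 314.5
seal 112 197 434 315.5
flap 20 151 477 314.0
flap 30 153 476 314.5
flap 40 154 475 314.5
flap 50 155 474 314.5
flap 60 156 473 314.5
flap 70 157 472 314.5
flap 80 158 471 314.5
plate 124 186 455 320.5
plate 128 186 455 320.5
plate 132 186 454 320.0
[ 0.6191058  -0.11245554  0.30896161]
```

The seal and flap centres show the cover is now 2 mm too far to -y. I'll correct that and slide in under the flap in stages.

```bash
python3 -m handwheel '[[[0, 0.003, -0.0019, 0, 0, 0, 0], [0, 0.006, -0.0019, 0, 0, 0, 0], [0, 0.009, -0.0019, 0, 0, 0, 0], [0, 0.012, -0.0019, 0, 0, 0, 0], [0, 0.015, -0.0019, 0, 0, 0, 0], [0, 0.018, -0.0019, 0, 0, 0, 0], [0, 0.018, -0.0019, 0, 0, 0, 0]]]'
cat > k.py <<'E'
from h import *
def chk(name):
    c=cap("wrist",name);h=cv2.cvtColor(c["pixels"],cv2.COLOR_RGB2HSV);fl=(h[...,1]<50)&(h[...,2]>110)
    z=c["z_map"];g=c["pixels"].mean(2)
    vv,uu=np.mgrid[0:170,230:420];p,d=ray(c,np.c_[uu.ravel(),vv.ravel()]);P=p+d*z[vv,uu].ravel()[:,None]
    y=np.radians(12);A=np.array([[np.cos(y),-np.sin(y)],[np.sin(y),np.cos(y)]]);L=np.c_[(P[:,:2]-[.581,-.1178])@A,P[:,2]]*1000
    for x in range(30,80,4):
        s=(abs(L[:,0]-x)<2)&(z[vv,uu].ravel()>0)
        if s.sum()>20:print(x,L[s,2].mean().round(1),s.sum(),end=" | ")
    print()
    for v in range(5,180,12):
        n,l,st,ce=cv2.connectedComponentsWithStats(fl[v:v+1,100:540].astype(np.uint8))
        if n>1:i=st[1:,4].argmax()+1;print(v,st[i,0]+100,st[i,0]+100+st[i,2],st[i,0]+100+st[i,2]/2,end=" | ")
    print()
E
python3 -c "
from k import *;chk('w8')"
```

```text
time_s: 13.85
tcp_pos: [0.566, -0.1227, 0.1205]
ee_rot: [[0.978, 0.208, 0.0], [0.208, -0.978, -0.0], [0.0, 0.0, -1.0]]
wrist_force: [0.0, 0.4, -2.9]
gripper_width: 0.456
gripper_force: 30.0
38 146.6 569 | 42 146.6 2065 | 46 146.5 1983 | 50 147.8 2011 | 54 151.5 2085 | 58 151.5 2272 | 62 151.7 2265 | 66 151.9 2261 | 70 152.2 2277 | 74 153.2 2424 | 78 152.1 2184 | 
17 539 540 539.5 | 29 535 540 537.5 | 41 529 531 530.0 | 53 174 355 264.5 | 65 159 481 320.0 | 77 163 478 320.5 | 89 164 476 320.0 | 101 166 475 320.5 | 113 168 474 321.0 | 125 169 472 320.5 | 137 356 453 404.5 | 149 188 453 320.5 | 161 189 452 320.5 | 173 190 451 320.5 |
```

```bash
python3 -m handwheel '[[[0, 0.003, 0, 0, 0, 0, 0], [0, 0.006, 0, 0, 0, 0, 0], [0, 0.009, 0, 0, 0, 0, 0], [0, 0.012, 0, 0, 0, 0, 0], [0, 0.0135, 0, 0, 0, 0, 0], [0, 0.0135, 0, 0, 0, 0, 0]]]'|grep -E 'tcp_pos|rot|wrist_f'
python3 -m handwheel '[[[0, 0.001, 0, 0, 0, 0, 0], [0, 0.001, 0, 0, 0, 0, 0]]]'|grep -E 'tcp_pos|wrist_f'
python3 -c "
from k import *;chk('w9')"
```

```text
tcp_pos: [0.579, -0.1199, 0.1205]
ee_rot: [[0.978, 0.208, -0.0], [0.208, -0.978, 0.0], [-0.0, -0.0, -1.0]]
wrist_force: [-0.6, 0.1, -1.2]
tcp_pos: [0.5798, -0.1198, 0.1206]
wrist_force: [0.3, -0.8, -1.7]
54 151.3 1326 | 58 151.5 2079 | 62 151.7 2080 | 66 151.9 2107 | 70 152.2 2243 | 74 153.1 2275 | 78 152.1 2114 | 
5 148 149 148.5 | 17 137 138 137.5 | 41 128 129 128.5 | 53 537 540 538.5 | 65 530 540 535.0 | 77 176 308 242.0 | 89 207 227 217.0 | 101 189 367 278.0 | 113 268 475 371.5 | 125 168 472 320.0 | 137 169 471 320.0 | 149 171 470 320.5 | 161 172 468 320.0 | 173 174 466 320.0 |
```

```bash
python3 -m handwheel '[[[0, 0.001, 0, 0, 0, 0, 0], [0, 0.001, 0, 0, 0, 0, 0]]]'|grep -E 'tcp_pos|wrist_f'
python3 -m handwheel '[[[0, 0.001, 0, 0, 0, 0, 0], [0, 0.001, 0, 0, 0, 0, 0]]]'|grep -E 'tcp_pos|wrist_f'
python3 -m handwheel '[[[0, 0.001, 0, 0, 0, 0, 0], [0, 0.001, 0, 0, 0, 0, 0]]]'|grep -E 'tcp_pos|wrist_f'
```

```text
tcp_pos: [0.5808, -0.1196, 0.1206]
wrist_force: [0.5, 0.2, -2.7]
tcp_pos: [0.581, -0.1195, 0.1205]
wrist_force: [-1.8, -0.9, -0.6]
tcp_pos: [0.581, -0.1196, 0.1202]
wrist_force: [-5.9, -1.4, 0.1]
```

Wall contact: about 6 N, and x stopped advancing. I'll ease off the preload and then press down.

```bash
python3 -m handwheel '[[[0, -0.002, 0, 0, 0, 0, 0], [0, -0.002, 0, 0, 0, 0, 0], [0, -0.002, 0, 0.001, 0, 0, 0], [0, -0.002, 0, 0.002, 0, 0, 0], [0, -0.002, 0, 0.003, 0, 0, 0], [0, -0.002, 0, 0.004, 0, 0, 0], [0, -0.002, 0, 0.005, 0, 0, 0], [0, -0.002, 0, 0.005, 0, 0, 0]]]'|grep -E 'tcp_pos|rot|wrist_f|wid'
python3 -m handwheel '[[[0, 0, 0, 0.001, 0, 0, 0], [0, 0, 0, 0.002, 0, 0, 0], [0, 0, 0, 0.003, 0, 0, 0], [0, 0, 0, 0.003, 0, 0, 0]]]'|grep -E 'tcp_pos|rot|wrist_f|wid'
python3 -c "
from k import *;chk('w10')"
```

```text
tcp_pos: [0.5811, -0.1195, 0.1171]
ee_rot: [[0.978, 0.208, 0.001], [0.208, -0.978, -0.0], [0.001, 0.001, -1.0]]
wrist_force: [-4.2, 2.1, 7.0]
gripper_width: 0.455
tcp_pos: [0.5811, -0.1196, 0.116]
ee_rot: [[0.978, 0.208, 0.002], [0.208, -0.978, -0.001], [0.002, 0.001, -1.0]]
wrist_force: [-6.4, 2.6, 14.4]
gripper_width: 0.457
54 151.3 392 | 58 151.4 2101 | 62 151.7 2239 | 66 151.9 2082 | 70 152.2 2267 | 74 153.1 2271 | 78 152.2 2275 | 
5 145 146 145.5 | 17 134 135 134.5 | 29 123 124 123.5 | 53 125 126 125.5 | 65 536 540 538.0 | 77 536 540 538.0 | 89 198 284 241.0 | 101 170 407 288.5 | 113 160 481 320.5 | 125 163 478 320.5 | 137 165 476 320.5 | 149 166 474 320.0 | 161 168 473 320.5 | 173 169 471 320.0 |
```

```bash
python3 -m handwheel '[[[0, 0, 0, 0.001, 0, 0, 0], [0, 0, 0, 0.0015, 0, 0, 0], [0, 0, 0, 0.0015, 0, 0, 0]]]'|grep -E 'tcp_pos|rot|wrist_f|wid'
python3 -m handwheel '[[[0, 0, 0, 0.001, 0, 0, 0], [0, 0, 0, 0.0015, 0, 0, 0], [0, 0, 0, 0.0015, 0, 0, 0]]]'|grep -E 'tcp_pos|rot|wrist_f|wid'
python3 - <<'E'
from k import *;chk('w11')
c=cap("scene","s3");cv2.imwrite("pics/s3c.png",cv2.resize(c["pixels"][220:340,190:360],None,fx=4,fy=4,interpolation=cv2.INTER_CUBIC)[:,:,::-1])
E
```

```text
tcp_pos: [0.5812, -0.1196, 0.116]
ee_rot: [[0.978, 0.209, 0.003], [0.209, -0.978, -0.001], [0.002, 0.002, -1.0]]
wrist_force: [-8.7, 3.4, 19.4]
gripper_width: 0.462
tcp_pos: [0.5812, -0.1196, 0.1159]
ee_rot: [[0.978, 0.209, 0.003], [0.209, -0.978, -0.001], [0.003, 0.002, -1.0]]
wrist_force: [-10.9, 4.3, 26.7]
gripper_width: 0.456
54 151.3 383 | 58 151.5 2095 | 62 151.7 2252 | 66 151.9 2085 | 70 152.2 2272 | 74 153.1 2270 | 78 152.2 2270 | 
5 145 146 145.5 | 17 134 135 134.5 | 29 123 124 123.5 | 53 125 126 125.5 | 65 536 540 538.0 | 77 536 540 538.0 | 89 194 283 238.5 | 101 165 404 284.5 | 113 160 481 320.5 | 125 164 478 321.0 | 137 165 476 320.5 | 149 166 474 320.0 | 161 168 473 320.5 | 173 169 471 320.0 |
```

View pics/s3c.png

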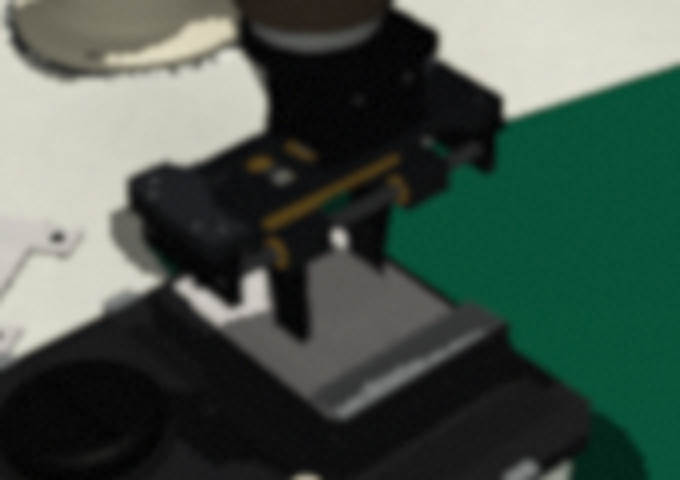

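The picture shows the cover flat on the deck with its edge under the flap. The flap is at rest and the fingers are still on the fins. One last numeric check of centring, yaw and tilt.

```bash
python3 - <<'E'
from h import *
c=dict(np.load("w11.npz"));h=cv2.cvtColor(c["pixels"],cv2.COLOR_RGB2HSV);g=c["pixels"].mean(2)
yw=np.radians(12);A=np.array([[np.cos(yw),-np.sin(yw)],[np.sin(yw),np.cos(yw)]]);o=np.array([.581,-.1178])
def ends(v,t):
    m=(h[v,100:540,1]<60)&(g[v,100:540]>t);n,l,st,_=cv2.connectedComponentsWithStats(m[None].astype(np.uint8));i=st[1:,4].argmax()+1;return st[i,0]+100,st[i,0]+100+st[i,2]
for a,b,z,n in((120,165,.151,"flap"),(200,250,.143,"plate")):
    M=[(onz(c,[(ends(v,70)[j],v) for v in range(a,b,5)],z)[:,:2]-o)@A*1000 for j in(0,1)]
    for m in M:
        k=np.polyfit(m[:,0],m[:,1],1);print(n,"side y",m[:,1].mean().round(1),"x",m[:,0].mean().round(0),"slope deg",np.degrees(np.arctan(k[0])).round(2))
    print(n,"mid y",((M[0]+M[1])/2)[:,1].mean().round(2),"width",(M[0]-M[1])[:,1].mean().round(1))
vv,uu=np.mgrid[185:225,200:440];p0,d=ray(c,np.c_[uu.ravel(),vv.ravel()]);P=p0+d*c["z_map"][vv,uu].ravel()[:,None]
L=np.c_[(P[:,:2]-o)@A,P[:,2]];L=L[(L[:,2]>.135)&(L[:,2]<.15)];k=np.linalg.lstsq(np.c_[L[:,:2],np.ones(len(L))],L[:,2],rcond=None)[0];print("tilt",np.degrees(k[:2]).round(2),"z",L[:,2].mean())
E
```

```text
flap side y 54.6 x 66.0 slope deg 1.8
flap side y -56.1 x 66.0 slope deg -1.85
flap mid y -0.77 width 110.6
plate side y 49.3 x 34.0 slope deg 0.03
plate side y -50.7 x 34.0 slope deg -0.18
plate mid y -0.69 width 100.0
tilt [0.14 0.06] z 0.14211955693762524
```

```bash
python3 -c "
from station import workorder,sensors
print(sensors.sense()['time_s'],workorder.finish_job())"
```

```text
the job is handed in; nothing more can be done
17.3 None
```

The job is handed in at 17.3 s: the driver was pressed to its hard stop first, then the cover was slid home under the resting flap, square and centred to 0.1 mm, and it is still held pressed flat on the deck at about 27 N. The ear holes over the inserts could not be seen directly, because the gripper hid them.

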